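# Gauge two bearing blocks and reject the undersize one

### The job

One of these two bearing blocks is bored undersize. Take the go plug gauge out of its stand and try it gently in both bores, never forcing it, so that you have felt it stop part way down in the undersize block, and then leave it standing fully home, down to its collar, in the good block, which stays about where it stood on the surface plate. Only then set the undersize block down gently, upright and flat on the floor of the reject tray; leave the other things on the bench alone.

Things in the scene. Friction and masses are not known exactly. Their poses are not given: they have to be found in the camera images.
- block_a: Aluminium bearing block loose on the surface plate: 44 x 44 mm square body on a foot 64 mm long (its x), 44 mm wide (its y), 8 mm thick; 42 mm high in all, about 310 g with its brass bush. Origin: centre of the underside, z up along the bore. Grip it by the body's sides. One of the two blocks, either one, is bored undersize; outwardly they are alike.
- block_b: Second bearing block, same sizes, origin and axes as block_a. Exactly one of the two is undersize, and it may be either. A push of 5 to 15 N on the gauge is enough to feel its stop; more than 30 N is forcing it.
- block_a_mouth (a point): Centre of the mouth in block_a's top face: 18 mm wide, 6 mm deep. 1 mm under this lip is a captive bush, up to 1 mm loose sideways. Good block: bore 17.2 mm right down, the gauge goes home till its collar meets the top face (gauge origin 9 mm above the block's). Undersize: lower half of the bush only 14 mm wide, the gauge stops 12 mm short.
- block_b_mouth (a point): The same point on block_b, whose bore is made as told for block_a.
- gauge: Steel go plug gauge, standing plug down in its stand at the start. Origin: lower end of the plug; z towards the handle. Plug 16 mm in diameter (1 mm chamfer at the end), z = 0 to 33 mm; collar 28 mm in diameter, 33 to 39 mm; round ribbed handle 20 mm in diameter, 39 to 95 mm, to be gripped from above. 130 g.
- stand: Fixed black plastic gauge stand, 70 x 70 mm at its foot and 42 mm high, with a 19 mm hole from its top 36 mm deep. Origin: centre of the underside, below the hole. Gauge collar rests on its top.
- tray: Fixed empty grey plastic reject tray, open at the top, 150 x 150 mm outside, 30 mm high, walls 4 mm. Origin: centre of the underside.
- tray_in (a point): Centre of the reject tray's inner floor, 4 mm above the bench; x and y along its walls.
- plate: Fixed flat granite surface plate on the bench, 200 x 330 x 12 mm, on which both blocks stand at the start. Origin: centre of the underside, on the bench; its top is 12 mm higher.
- vee_block: Bystander: steel vee block, 60 x 50 x 40 mm. Origin: centre of the underside.
- gauge_case: Bystander: closed wooden case, 70 x 110 x 30 mm. Origin: centre of the underside.
- foam_block: Bystander: white packing block, 70 x 90 x 45 mm. Origin: centre of the underside.
- ring_gauge: Bystander: steel ring, 32 mm outside, 14 mm high, flat on the bench. Origin: centre of the underside.
- micrometer: Bystander: small micrometer lying flat, about 35 x 125 x 20 mm. Origin: on the bench, between its jaws.
- mouse: Bystander: black computer mouse, 100 x 58 x 31 mm. Origin: centre of the underside.
- spacer: Bystander: upright steel spacer, foot 28 mm in diameter, 40 mm high. Origin: centre of the underside.
There are look-alikes about, which are no part of the job. Leave any blue look-alike of the block_a alone. What is shaped like the block_b but brown is not meant.

How it is judged:
By the outcome, as a careful person would: the job done as asked, in the order asked, and still so for the second after the job is handed in, with the robot touching nothing.
It also fails if it takes over 72 s, if anything falls off the work surface, if the arm or the gripper's body presses on something with over 40 N, if the wrist force passes 120 N, or if a joint passes its speed limit or range.

### The arm

A 6-joint arm with a two-finger parallel gripper is mounted at the origin on the work surface. World frame = base frame: x ahead of the robot, y to its left, z up, the work surface at z = 0. Lengths are in mm, angles in rad, forces in N, time in s.
With the tool pointing down it reaches from about 325 to 850 mm from the base axis. Payload 15.5 kg.
Tool frame: the origin (TCP) lies midway between the tips of the shut fingers; the grasp point (between the pads) lies r.grip_depth behind it (r.grip_depth is the distance from the TCP to the grasp point, in mm); z points along the fingers, x is the direction in which the jaws open and shut, and the axes are right-handed (so a half turn about z gives the same grasp; the last joint's range is limited). The gripper opens to 91 mm and grips with 3 to 60 N. Pads are 32 mm wide; open, the fingers measure 118 mm over their backs; the gripper's body (76 mm by 178 mm) begins 60 mm behind the grasp point.
Start: joints at [1.161, 0.494, 1.345, -0, 1.302, -0.096], TCP at [192.917, 594.482, 213.915] pointing down, gripper open.
Joint ranges: [-2.91, 2.91], [-0.82, 2.16], [0.22, 2.67], [-1.22, 4.37], [0.12, 2.79], [-3.08, 3.08]. Speed limits (rad/s): [1.89, 1.89, 2.57, 3.01, 3.01, 3.01].

### API

Orientations are given as a unit quaternion [x, y, z, w].
In Python, from plant import readout, eyes, r gives the robot as it stands. The module is installed in compiled form; this text tells all that it offers.
- The arm moves only by the tool carry_out, never from a script. Its argument "moves" is a list of rows, each a list of 7 numbers: the shift along the tool's x, y, z in m, then the turn, a rotation vector about the tool's x, y, z in degrees, then the opening, from -1 (shut) to 1 (fully open), so that 0 is half open. A call has 1 to 12 rows; each row is the pose to reach, as a shift and turn from the pose measured when the call began, along the tool's axes at that moment; what a row does not reach only later rows make up. A row lasts 1/12 s, in which the tool goes at most 41.7 mm and 7.16 degrees, less where a joint would pass 70% of its speed; a pose out of reach is approached as far as the arm can. A call with a gripper value outside its range is refused whole. The fingers move at their own pace and stop on an object; "newtons" is the grip in N (left out, the last holds). Time passes only in rows, so rows that repeat a pose let the fingers close. It gives the time, the measured TCP pose, the force and the opening at its end, in the units of the state.
- readout.observe(): the state, without advancing time (a new reading comes with each control period).
- eyes.camera(name): name is "scene" or "top" or "wrist"; returns a dict with "image" (384x512x3 uint8, red, green, blue), "range_z" (384x512 float32, mm along the optical axis (not along the pixel's ray), 0 where there is no reading), "fx", "fy", "cx", "cy" (pixels), "view" (4x4, takes a point from world to camera coordinates); the wrist camera has in their place "T_tool_cam" (4x4, takes a point from camera to tool coordinates, whose origin is the TCP and whose axes are the tool frame's). Camera axes: x right, y up, looking along -z (the intrinsics and any distortion apply to the point x, -y, -z); pixel columns grow to the right and rows downward; lengths in mm; the calibration is good to about 2 mm. The wrist camera is an equidistant fisheye: a pixel r from the principal point sees the ray r / f radians off the axis. A picture is of the moment at which its call begins: read the wrist's pose just before it.
- r.job_done(): hands the job in, once; it reports no verdict.
Trained networks look in a picture, given as the dict that the camera call returned (one of the last four; its "shot" number tells which), for a name from the list of things; names that differ only in an ending like _2 or _b are one class to them, and where a whole thing is asked for, a point or a joint stands for the part that bears it (a point fixed in the world has none). Each returns a list of dicts, best first, with "confidence" (0 to 1); they miss things now and then, are a little off and sometimes report something else, mostly with a low value. They report only what shows in the picture. A call takes as long as a camera call. They do not tell look-alikes from the thing itself.
- eyes.spot_in(picture, name): "uv" ([column, row] in pixels, amid what is visible of it).
- eyes.outline_of(picture, name): "mask" (384x512 bool, what is visible of it) and "uv" ([column, row] in pixels, amid what is visible of it).
- eyes.pinpoint(picture, name): "uv" ([column, row] in pixels: a listed point, or the origin of a listed thing).
The state is a dict: "time_s": time; "q": joint angles; "joint_vel": joint speeds; "effort": joint torques, N m; "ee_pos": TCP position; "tool_rot": TCP orientation; "wrist_force": force on the tool from outside, world axes, zero at the start; "ft_torque": the same for the moment, N m; "finger_gap": opening from 0.0 (shut) to 1.0 (fully open).
Only numpy, scipy, OpenCV 4.12 (cv2) and the standard library are available. Lean on these libraries where they do the work, as an engineer would, in place of code of your own. Each camera call takes 0.05 s, during which the arm holds its last target.

## Working session

There is one attempt and no reset: what is moved stays moved. The work goes in short steps, Python scripts to look and compute and a tool call to move; the robot and the scene stay as the last step left them, time stands still between calls to the robot, and variables do not carry over. Pictures are saved under pics/ and viewed, and the job is handed in when it is done.

Besides the shell and the picture viewer there is one more tool, called after "Emit:" by a JSON object that holds its "name" and its "arguments", one argument or row to a line. carry_out: Moves the arm, as the interface text tells. Its arguments: {"type":"object","properties":{"moves":{"type":"array"},"newtons":{"type":"number"}},"required":["moves"]}

```bash
mkdir -p pics; ls; cat > h.py <<'E'
import numpy as np, cv2, pickle
from plant import readout, eyes, r
from scipy.spatial.transform import Rotation as R
def save(p,name,s=1.0,crop=None):
    im=p["image"][:,:,::-1].copy()
    if crop: im=im[crop[1]:crop[3],crop[0]:crop[2]]
    im=cv2.resize(im,None,fx=s,fy=s,interpolation=cv2.INTER_CUBIC); cv2.imwrite(f"pics/{name}.png",im)
def ray(p,uv):  # world ray for fixed cam
    V=np.array(p["view"]);C=-V[:3,:3].T@V[:3,3]
    d=np.array([(uv[0]-p["cx"])/p["fx"],-(uv[1]-p["cy"])/p["fy"],-1.])
    return C,V[:3,:3].T@d
def at_z(p,uv,z):
    C,d=ray(p,uv);return C+d*(z-C[2])/d[2]
def at_depth(p,uv):
    C,d=ray(p,uv);u,v=int(round(uv[0])),int(round(uv[1]));return C+d*p["range_z"][v,u]
def cross(p1,u1,p2,u2):
    a,d=ray(p1,u1);b,e=ray(p2,u2);d=d/np.linalg.norm(d);e=e/np.linalg.norm(e)
    s=np.linalg.lstsq(np.c_[d,-e],b-a,rcond=None)[0]
    x,y=a+d*s[0],b+e*s[1];return (x+y)/2,np.linalg.norm(x-y)
def tool():
    s=readout.observe();return np.array(s["ee_pos"]),R.from_quat(s["tool_rot"]),s
def wray(p,uv,pos,rot):
    T=np.array(p["T_tool_cam"]);x=uv[0]-p["cx"];y=uv[1]-p["cy"];f=p["fx"]
    rr=np.hypot(x,y);th=rr/f
    d=np.array([np.sin(th)*x/max(rr,1e-9),-np.sin(th)*y/max(rr,1e-9),-np.cos(th)])
    return pos+rot.apply(T[:3,3]),rot.apply(T[:3,:3]@d)
def w_at_z(p,uv,pos,rot,z):
    C,d=wray(p,uv,pos,rot);return C+d*(z-C[2])/d[2]
E
python3 - <<'E'
from h import *
s=readout.observe();print(s);print(r.grip_depth)
for n in ["scene","top","wrist"]:
    p=eyes.camera(n);save(p,n+"0",1.5);print(n,{k:v for k,v in p.items() if k not in("image","range_z")})
E
```

```text
pics
{'time_s': 0.0, 'q': array([ 1.16151970e+00,  4.94190448e-01,  1.34610165e+00,  8.92782086e-06,
        1.30249377e+00, -9.54896164e-02]), 'joint_vel': array([-0.00154102, -0.00145854, -0.00033588, -0.00027348, -0.00039783,
        0.00015785]), 'effort': array([-1.34928581e-03, -8.78840518e+01, -3.81850576e+01,  7.09793949e-02,
        5.32148033e-02, -1.02121935e-04]), 'ee_pos': array([192.75744599, 594.15236079, 213.34373391]), 'tool_rot': array([ 8.08908130e-01,  5.87934759e-01, -5.16030040e-04,  2.99447826e-04]), 'wrist_force': array([ 0.34853474, -0.4890644 , -1.23031871]), 'ft_torque': array([ 0.00236319,  0.02727056, -0.04073574]), 'finger_gap': 0.9971740103726748}
18.8
scene {'fx': 421.3705982167058, 'fy': 421.3705982167058, 'cx': 261.3519391717616, 'cy': 189.86786053732973, 'view': array([[-7.63766116e-02,  9.96963906e-01,  1.51520035e-02,
         3.80937979e+01],
       [-7.28084802e-01, -6.61475116e-02,  6.82288083e-01,
         3.72793835e+02],
       [ 6.81218859e-01,  4.10789084e-02,  7.30926391e-01,
        -1.37118122e+03],
       [ 0.00000000e+00,  0.00000000e
[... 306 characters left out ...]
6.66185255e-02,
        -5.46114942e+02],
       [-6.66693779e-02,  1.11682172e-02,  9.97712616e-01,
        -1.11263750e+03],
       [ 0.00000000e+00,  0.00000000e+00,  0.00000000e+00,
         1.00000000e+00]]), 'shot': 2}
wrist {'fx': 297.3186396354542, 'fy': 297.3186396354542, 'cx': 253.19194391507574, 'cy': 199.15162935947762, 'T_tool_cam': array([[ 9.99999420e-01,  1.06452888e-03,  1.64443736e-04,
        -3.39094509e-01],
       [ 1.07309243e-03, -9.71302781e-01, -2.37843974e-01,
        -6.69593821e+01],
       [-9.34671205e-05,  2.37844013e-01, -9.71303360e-01,
        -1.70067701e+02],
       [ 0.00000000e+00,  0.00000000e+00,  0.00000000e+00,
         1.00000000e+00]]), 'shot': 3}
```

View pics/scene0.png

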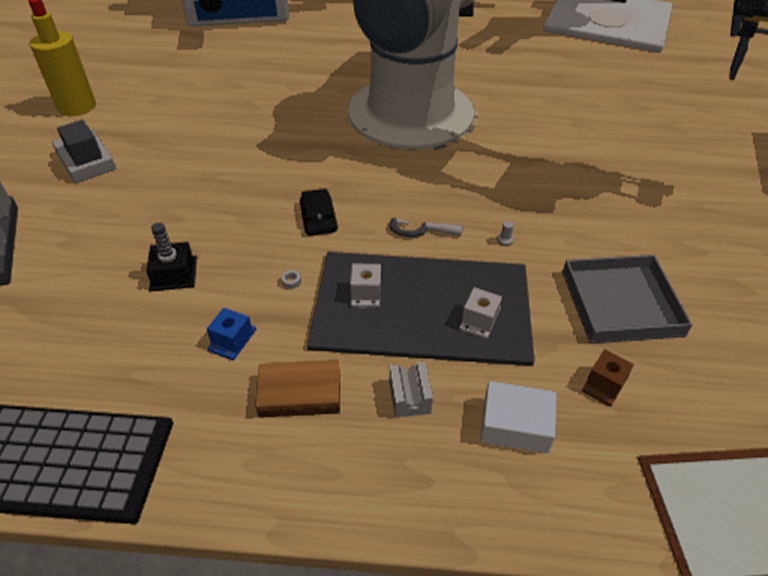

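View pics/top0.png

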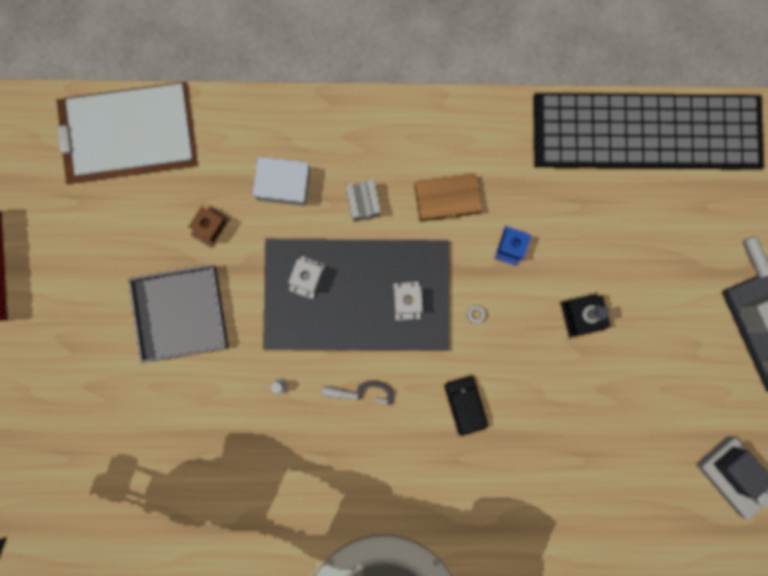

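View pics/wrist0.png

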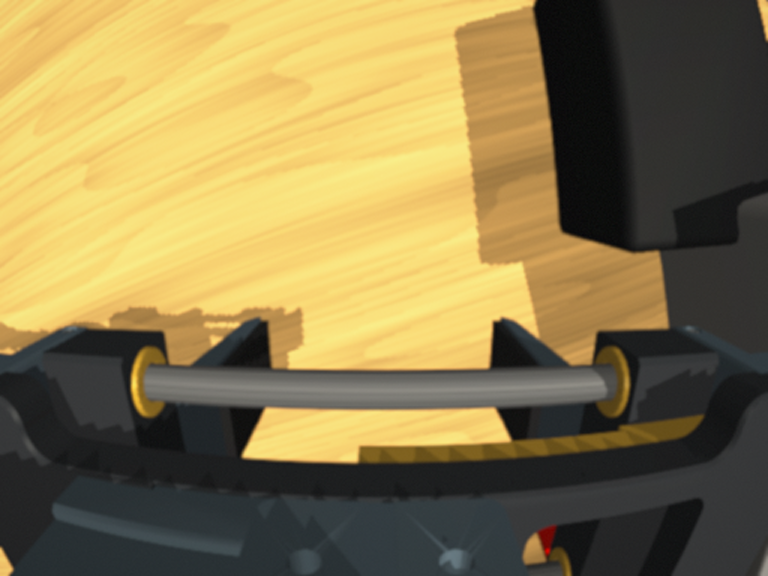

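The scene view (1.5x pixels) shows the gauge in its black stand at (163,250). The two aluminium blocks are on the plate at (366,285) and (482,312), and the tray is at (627,300). The blue look-alike is at (231,332) and the brown one at (608,378); the bystanders lie around them. The top view agrees. Next I'll measure.

```bash
python3 - <<'E'
from h import *
ps=eyes.camera("scene");pt=eyes.camera("top")
save(ps,"scr_blocks",6,(200,165,345,235)); save(ps,"scr_gauge",6,(85,140,140,205))
for n in ["block_a","block_a_mouth","gauge","stand","tray","tray_in"]:
    for nm,p in(("S",ps),("T",pt)):
        for d in eyes.pinpoint(p,n)[:4]: print("pin",n,nm,np.round(d["uv"],1),round(d["confidence"],2))
# depth clouds
def cloud(p):
    H,W=p["range_z"].shape;u,v=np.meshgrid(np.arange(W),np.arange(H));z=p["range_z"].astype(float)
    V=np.array(p["view"]);d=np.stack([(u-p["cx"])/p["fx"]*z,-(v-p["cy"])/p["fy"]*z,-z],-1)
    P=(d-V[:3,3])@V[:3,:3];P[z==0]=np.nan;return P
np.savez("cl.npz",S=cloud(ps),T=cloud(pt),Si=ps["image"],Ti=pt["image"])
P=cloud(pt)
for uv in [(272,200),(204,184),(391,210),(120,210),(245,215),(300,250)]:
    print(uv,np.round(P[uv[1],uv[0]],1))
P=cloud(ps)
for uv in [(244,182),(321,200),(108,160),(420,200),(250,225)]:
    print("S",uv,np.round(P[uv[1],uv[0]],1))
E
```

```text
pin block_a S [406.  256.9] 0.97
pin block_a S [155.7 226.3] 0.96
pin block_a S [242.2 194. ] 0.86
pin block_a S [320.2 212.4] 0.7
pin block_a T [139.5 150.3] 0.92
pin block_a T [268.8 199.3] 0.88
pin block_a T [202.8 185.8] 0.73
pin block_a T [341.1 164.2] 0.62
pin block_a_mouth S [242.5 184.4] 0.93
pin block_a_mouth S [150.1 210.7] 0.65
pin block_a_mouth T [344.9 160. ] 0.82
pin block_a_mouth T [271.3 199.4] 0.65
pin block_a_mouth T [298.6 134.7] 0.56
pin gauge S [115.2 181.1] 0.73
pin gauge T [389.3 210.4] 0.69
pin stand S [117.5 182.3] 0.9
pin stand T [188.5 259.9] 0.33
pin tray S [417.6 202.5] 0.8
pin tray S [274.5 264.5] 0.48
pin tray T [119.4 206.4] 0.75
pin tray T [204.6 186.1] 0.55
pin tray_in S [414.  201.1] 0.9
pin tray_in S [243.4 183.1] 0.73
pin tray_in T [244.5 132.9] 0.54
(272, 200) [546.  -40.2  16.9]
(204, 184) [587.6 140.7  18.5]
(391, 210) [ 519.5 -346.5   47.6]
(120, 210) [518.2 365.9   3.1]
(245, 215) [506.1  31.4   8.7]
(300, 250) [ 413.1 -116.9   -4.1]
S (244, 182) [534.  -38.3  46.4]
S (321, 200) [574.6 138.5  47.1]
S (108, 160) [ 529.7 -350.3   84.9]
S (420, 200) [516.9 378.4   6.7]
S (250, 225) [633.5 -15.   14.6]
```

View pics/scr_blocks.png

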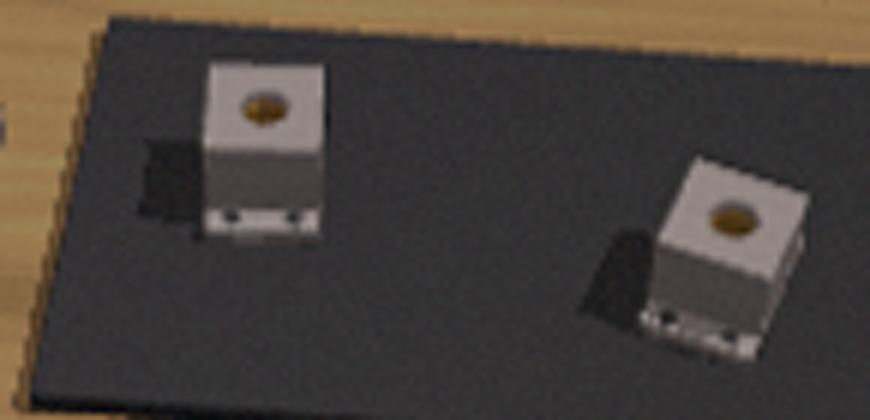

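View pics/scr_gauge.png

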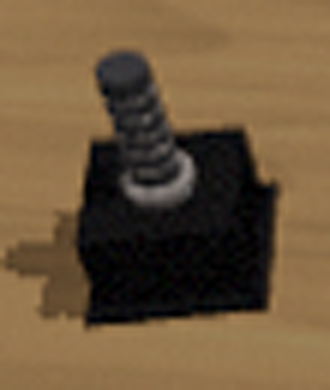

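Not to be mistaken for the wanted things: the blue block at scene px (154,221) and the brown one at (405,252). I choose the two white-aluminium blocks at (244,190) and (321,208), and the close crop confirms bronze-bushed holes in grey bodies. The gauge is the ribbed steel handle at (108,163) in the black stand. I'll view the blocks closer with the wrist camera on the way to it.

```bash
cat >> h.py <<'E'
def plan(target,yaw=None):
    """target TCP mm world; yaw deg: direction of tool x in world, tool z straight down"""
    pos,rot,s=tool()
    if yaw is None:
        x=rot.apply([1,0,0]);yaw=np.degrees(np.arctan2(x[1],x[0]))
    c,sn=np.cos(np.radians(yaw)),np.sin(np.radians(yaw))
    Rt=R.from_matrix(np.array([[c,sn,0],[sn,-c,0],[0,0,-1]]))
    sh=rot.inv().apply(np.array(target)-pos)/1000
    rv=(rot.inv()*Rt).as_rotvec(degrees=True)
    print("shift m",np.round(sh,4),"turn deg",np.round(rv,2),"rows>=",np.ceil(max(np.linalg.norm(sh)/.0417,np.linalg.norm(rv)/7.16)))
    return sh,rv
def st():
    pos,rot,s=tool();x=rot.apply([1,0,0])
    print("t",round(s["time_s"],2),"pos",np.round(pos,1),"yaw",round(np.degrees(np.arctan2(x[1],x[0])),2),"F",np.round(s["wrist_force"],1),"gap",round(s["finger_gap"],3),"q",np.round(s["q"],2))
E
python3 -c "
from h import *
st();plan([560,50,200],0)"
```

```text
t 0.85 pos [192.9 594.5 213.9] yaw 72.02 F [ 0.4 -0.2  0.1] gap 0.998 q [ 1.16  0.49  1.35 -0.    1.3  -0.1 ]
shift m [-0.4045  0.5172  0.0139] turn deg [ 0.    0.   72.02] rows>= 16.0
```

Emit:
{"name": "carry_out", "arguments": {
  "moves": [
    [-0.4045, 0.5172, 0.0139, 0, 0, 72, 1],
    [-0.4045, 0.5172, 0.0139, 0, 0, 72, 1],
    [-0.4045, 0.5172, 0.0139, 0, 0, 72, 1],
    [-0.4045, 0.5172, 0.0139, 0, 0, 72, 1],
    [-0.4045, 0.5172, 0.0139, 0, 0, 72, 1],
    [-0.4045, 0.5172, 0.0139, 0, 0, 72, 1],
    [-0.4045, 0.5172, 0.0139, 0, 0, 72, 1],
    [-0.4045, 0.5172, 0.0139, 0, 0, 72, 1],
    [-0.4045, 0.5172, 0.0139, 0, 0, 72, 1],
    [-0.4045, 0.5172, 0.0139, 0, 0, 72, 1],
    [-0.4045, 0.5172, 0.0139, 0, 0, 72, 1],
    [-0.4045, 0.5172, 0.0139, 0, 0, 72, 1]
  ]
}}

```text
time_s: 1.85
ee_pos: [473.3, 178.1, 203.6]
tool_rot: [1.0, -0.001, 0.0, -0.0]
wrist_force: [1.1, 0.5, -0.8]
finger_gap: 0.997
```

```bash
python3 -c "
from h import *
st();plan([560,50,200],0)"
```

```text
t 1.85 pos [473.3 178.1 203.6] yaw -0.07 F [ 1.1  0.5 -0.8] gap 0.997 q [0.24 0.34 1.65 0.   1.15 0.24]
shift m [0.0869 0.128  0.0036] turn deg [-0.01 -0.03 -0.07] rows>= 4.0
```

Emit:
{"name": "carry_out", "arguments": {
  "moves": [
    [0.087, 0.128, 0.004, 0, 0, 0, 1],
    [0.087, 0.128, 0.004, 0, 0, 0, 1],
    [0.087, 0.128, 0.004, 0, 0, 0, 1],
    [0.087, 0.128, 0.004, 0, 0, 0, 1],
    [0.087, 0.128, 0.004, 0, 0, 0, 1],
    [0.087, 0.128, 0.004, 0, 0, 0, 1]
  ]
}}

```text
time_s: 2.35
ee_pos: [560.8, 48.6, 199.3]
tool_rot: [1.0, -0.002, 0.0, -0.0]
wrist_force: [-0.0, 0.2, 0.4]
finger_gap: 0.999
```

```bash
python3 - <<'E'
from h import *
pos,rot,s=tool()
p=eyes.camera("wrist");save(p,"w1",1.5);st()
pickle.dump((p,pos,rot.as_quat()),open("w1.pkl","wb"))
for n in ["block_a","block_a_mouth"]:
    for d in eyes.pinpoint(p,n)[:4]: print(n,np.round(d["uv"],1),round(d["confidence"],2),np.round(w_at_z(p,d["uv"],pos,rot,54 if "mouth" in n else 12),1))
E
```

```text
t 2.4 pos [560.   49.7 199.4] yaw -0.14 F [0.4 0.4 0.6] gap 0.996 q [-0.02  0.42  1.52  0.    1.2  -0.02]
block_a [272.2 109.2] 0.63 [583.3 137.3  12. ]
block_a [242.5 249.1] 0.59 [545.9 -39.5  12. ]
block_a_mouth [238.4 261.2] 0.61 [542.6 -36.9  54. ]
block_a_mouth [246.8 179.2] 0.24 [553.5  59.9  54. ]
block_a_mouth [240.4 250.8] 0.16 [545.2 -23.5  54. ]
```

View pics/w1.png

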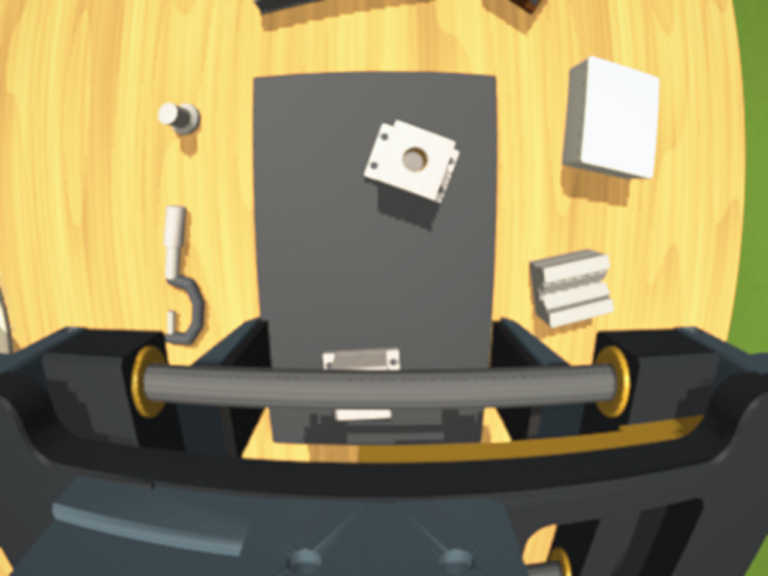

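Wrist view (1.5x pixels): the +y block's mouth is at (414,159). The other block, at (360,385), is hidden behind the gripper bar. I'll rectify onto the top-face plane.

```bash
cat >> h.py <<'E'
def ortho(p,pos,rot,z,c,half=45,s=8):
    """rectified picture on plane z; rows: +y up, cols +x ; s px per mm"""
    n=int(2*half*s);xs=c[0]-half+np.arange(n)/s;ys=c[1]+half-np.arange(n)/s
    X,Y=np.meshgrid(xs,ys);W=np.stack([X,Y,np.full_like(X,z)],-1).reshape(-1,3)
    T=np.array(p["T_tool_cam"]);t=rot.inv().apply(W-pos);cc=(t-T[:3,3])@T[:3,:3]
    q=np.c_[cc[:,0],-cc[:,1],-cc[:,2]];rr=np.hypot(q[:,0],q[:,1]);th=np.arctan2(rr,q[:,2])
    u=p["cx"]+p["fx"]*th*q[:,0]/rr;v=p["cy"]+p["fy"]*th*q[:,1]/rr
    return cv2.remap(p["image"],u.reshape(n,n).astype(np.float32),v.reshape(n,n).astype(np.float32),cv2.INTER_CUBIC)
E
python3 - <<'E'
from h import *
p,pos,q=pickle.load(open("w1.pkl","rb"));rot=R.from_quat(q)
c=(581,139)
im=ortho(p,pos,rot,54,c)[:,:,::-1].copy()
for k in range(-40,41,10):
    cv2.line(im,(360+k*8,0),(360+k*8,719),(0,255,255) if k else (0,0,255),1);cv2.line(im,(0,360-k*8),(719,360-k*8),(0,255,255) if k else (0,0,255),1)
cv2.imwrite("pics/o1.png",cv2.resize(im,(600,600)))
E
```

```text
(no output)
```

View pics/o1.png

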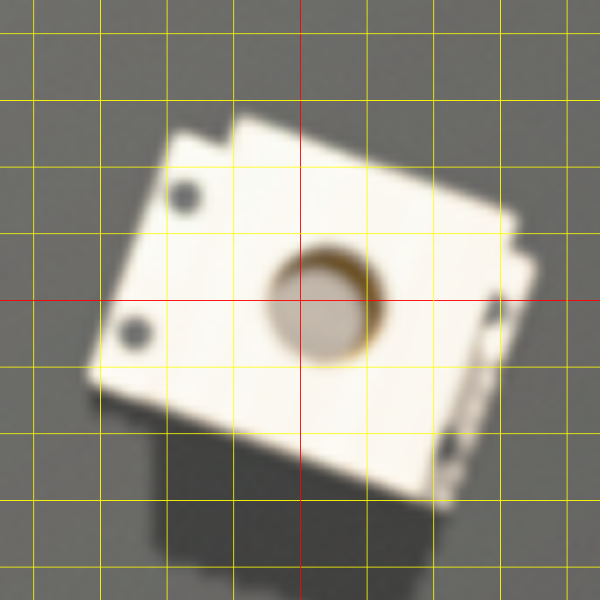

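```bash
python3 -c "
from h import *
plan([540,-130,170],0)"
```

```text
shift m [-0.0194  0.1809  0.0295] turn deg [-0.02 -0.   -0.02] rows>= 5.0
```

The rectified view shows +y block's mouth at (585.0,138.3), diameter 17.9, and yaw about -19.6°. The face side measures 44.2 mm, so the 54 mm plane height is right. Next, the other block.

Emit:
{"name": "carry_out", "arguments": {
  "moves": [
    [-0.0194, 0.181, 0.0295, 0, 0, 0, 1],
    [-0.0194, 0.181, 0.0295, 0, 0, 0, 1],
    [-0.0194, 0.181, 0.0295, 0, 0, 0, 1],
    [-0.0194, 0.181, 0.0295, 0, 0, 0, 1],
    [-0.0194, 0.181, 0.0295, 0, 0, 0, 1],
    [-0.0194, 0.181, 0.0295, 0, 0, 0, 1],
    [-0.0194, 0.181, 0.0295, 0, 0, 0, 1]
  ]
}}

```text
time_s: 3.08
ee_pos: [539.6, -129.8, 170.0]
tool_rot: [1.0, -0.0, -0.0, -0.0]
wrist_force: [0.1, -0.0, 0.4]
finger_gap: 1.002
```

```bash
cat >> h.py <<'E'
def orthopic(name,p,pos,rot,z,c,half=45):
    s=600/(2*half);im=ortho(p,pos,rot,z,c,half,s)[:,:,::-1].copy()
    for k in range(-40,41,10):
        a=int(300+k*s)
        if 0<=a<600:
            cv2.line(im,(a,0),(a,599),(0,255,255) if k else (0,0,255),1);cv2.line(im,(0,a),(599,a),(0,255,255) if k else (0,0,255),1)
    cv2.imwrite(f"pics/{name}.png",im)
E
python3 - <<'E'
from h import *
pos,rot,s=tool()
p=eyes.camera("wrist");st()
pickle.dump((p,pos,rot.as_quat()),open("w2.pkl","wb"))
orthopic("o2",p,pos,rot,54,(543,-39))
plan([520,-430,220],0)
E
```

```text
t 3.13 pos [ 539.8 -129.1  170.2] yaw 0.01 F [-0.2  0.5  0.2] gap 0.997 q [-0.34  0.44  1.57  0.    1.12 -0.34]
shift m [-0.0199  0.3009 -0.05  ] turn deg [-0.04 -0.    0.01] rows>= 8.0
```

View pics/o2.png

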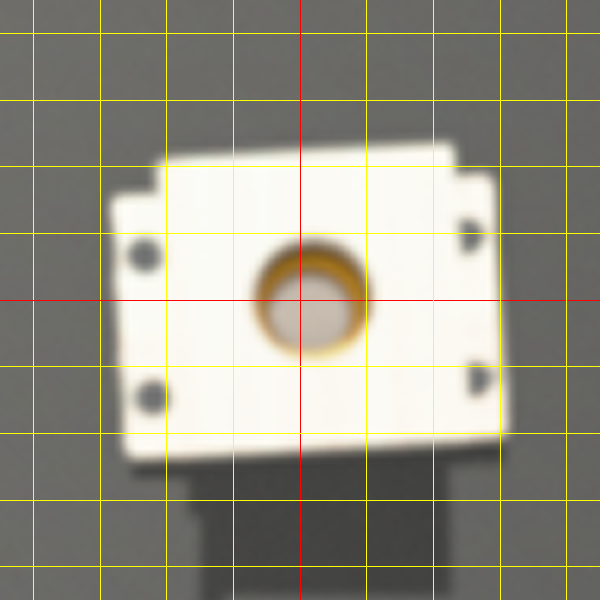

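The -y block's mouth is at (544.9,-38.6) with yaw about +2.5°. The pale disc in it looks only about 14 mm wide, against about 17 in the other block, so I suspect this one is undersize; feeling will decide. On to the gauge.

Emit:
{"name": "carry_out", "arguments": {
  "moves": [
    [-0.02, 0.301, -0.05, 0, 0, 0, 1],
    [-0.02, 0.301, -0.05, 0, 0, 0, 1],
    [-0.02, 0.301, -0.05, 0, 0, 0, 1],
    [-0.02, 0.301, -0.05, 0, 0, 0, 1],
    [-0.02, 0.301, -0.05, 0, 0, 0, 1],
    [-0.02, 0.301, -0.05, 0, 0, 0, 1],
    [-0.02, 0.301, -0.05, 0, 0, 0, 1],
    [-0.02, 0.301, -0.05, 0, 0, 0, 1],
    [-0.02, 0.301, -0.05, 0, 0, 0, 1],
    [-0.02, 0.301, -0.05, 0, 0, 0, 1]
  ]
}}

```text
time_s: 3.97
ee_pos: [520.6, -429.0, 219.9]
tool_rot: [1.0, 0.0, 0.0, -0.001]
wrist_force: [0.5, 0.5, 0.7]
finger_gap: 0.997
```

```bash
python3 - <<'E'
from h import *
pos,rot,s=tool()
p=eyes.camera("wrist");st()
pickle.dump((p,pos,rot.as_quat()),open("w3.pkl","wb"))
save(p,"w3",1.5)
orthopic("o3top",p,pos,rot,104,(520,-347))
orthopic("o3col",p,pos,rot,48,(520,-347))
E
```

```text
t 4.02 pos [ 520.6 -428.2  219.8] yaw 0.09 F [-0.2  0.7  0.1] gap 1.001 q [-0.78  0.56  1.2   0.    1.38 -0.78]
```

View pics/w3.png

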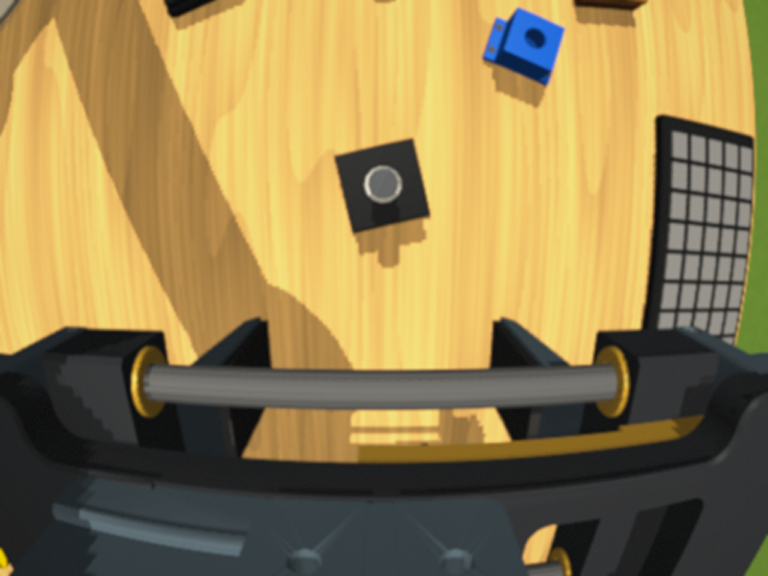

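View pics/o3top.png

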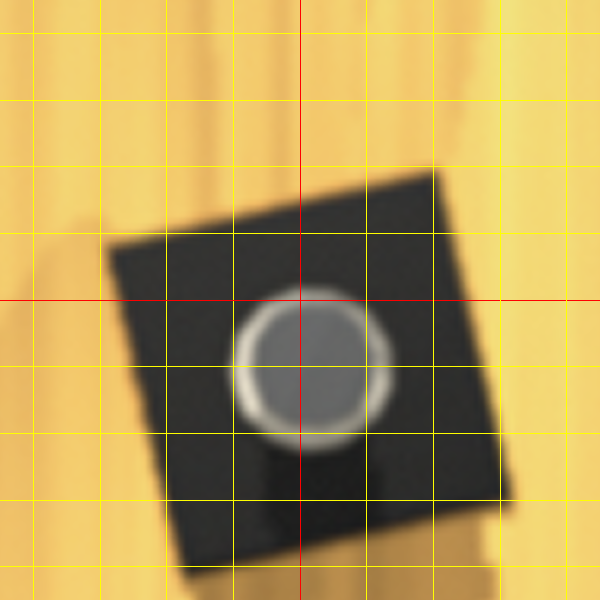

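View pics/o3col.png

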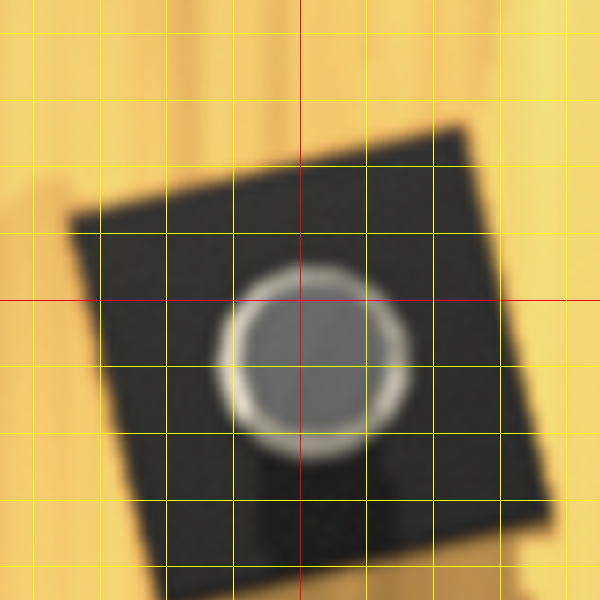

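The handle top is at (522.0,-357.3) and the collar at (522.0,-356.4). The diameters of 20 and 28 mm match the 104 and 48 mm heights. I'll approach and grip with yaw 0.

```bash
python3 -c "
from h import *
plan([522,-356.8,125],0);plan([522,-356.8,60],0)"
```

```text
shift m [ 0.0016 -0.0713  0.0949] turn deg [-0.09  0.01  0.09] rows>= 3.0
shift m [ 0.0016 -0.0712  0.1599] turn deg [-0.09  0.01  0.09] rows>= 5.0
```

Emit:
{"name": "carry_out", "arguments": {
  "moves": [
    [0.0016, -0.0712, 0.09, 0, 0, 0, 1],
    [0.0016, -0.0712, 0.09, 0, 0, 0, 1],
    [0.0016, -0.0712, 0.09, 0, 0, 0, 1],
    [0.0016, -0.0712, 0.09, 0, 0, 0, 1],
    [0.0016, -0.0712, 0.115, 0, 0, 0, 1],
    [0.0016, -0.0712, 0.14, 0, 0, 0, 1],
    [0.0016, -0.0712, 0.16, 0, 0, 0, 1],
    [0.0016, -0.0712, 0.16, 0, 0, 0, 1],
    [0.0016, -0.0712, 0.16, 0, 0, 0, 1]
  ]
}}

```text
time_s: 4.77
ee_pos: [522.2, -355.4, 60.0]
tool_rot: [1.0, 0.002, -0.001, -0.001]
wrist_force: [0.8, -1.2, 1.3]
finger_gap: 1.001
```

```bash
python3 -c "
from h import *
st();plan([522,-356.8,60],0)"
```

```text
t 4.77 pos [ 522.2 -355.4   60. ] yaw 0.17 F [ 0.8 -1.2  1.3] gap 1.001 q [-0.69  0.68  1.48  0.    0.99 -0.7 ]
shift m [-0.0002  0.0014  0.    ] turn deg [-0.15  0.08  0.17] rows>= 1.0
```

Emit:
{"name": "carry_out", "arguments": {
  "moves": [
    [0, 0.0014, 0, -0.15, 0.08, 0.17, 1],
    [0, 0.0014, 0, -0.15, 0.08, 0.17, -1],
    [0, 0.0014, 0, -0.15, 0.08, 0.17, -1],
    [0, 0.0014, 0, -0.15, 0.08, 0.17, -1],
    [0, 0.0014, 0, -0.15, 0.08, 0.17, -1],
    [0, 0.0014, 0, -0.15, 0.08, 0.17, -1],
    [0, 0.0014, 0, -0.15, 0.08, 0.17, -1],
    [0, 0.0014, 0, -0.15, 0.08, 0.17, -1]
  ],
  "newtons": 35
}}

```text
time_s: 5.43
ee_pos: [522.1, -356.9, 60.1]
tool_rot: [1.0, 0.0, 0.0, 0.0]
wrist_force: [-0.2, 0.2, 0.2]
finger_gap: 0.523
```

```bash
python3 -c "
from h import *
st();plan([522,-356.8,130],0)"
```

```text
t 5.43 pos [ 522.1 -356.9   60.1] yaw 0.0 F [-0.2  0.2  0.2] gap 0.523 q [-0.69  0.68  1.48  0.    0.99 -0.69]
shift m [-0.0001 -0.     -0.0699] turn deg [ 0. -0.  0.] rows>= 2.0
```

Still closing (gap 0.52); I'll let it finish, then lift.

Emit:
{"name": "carry_out", "arguments": {
  "moves": [
    [0, 0, 0, 0, 0, 0, -1],
    [0, 0, 0, 0, 0, 0, -1],
    [0, 0, 0, 0, 0, 0, -1],
    [0, 0, 0, 0, 0, 0, -1],
    [0, 0, 0, 0, 0, 0, -1],
    [0, 0, 0, 0, 0, 0, -1],
    [0, 0, 0, 0, 0, 0, -1]
  ],
  "newtons": 35
}}

```text
time_s: 6.02
ee_pos: [522.2, -356.8, 60.0]
tool_rot: [1.0, 0.0, 0.0, 0.0]
wrist_force: [0.5, -0.8, -1.0]
finger_gap: 0.216
```

Emit:
{"name": "carry_out", "arguments": {
  "moves": [
    [0, 0, -0.01, 0, 0, 0, -1],
    [0, 0, -0.03, 0, 0, 0, -1],
    [0, 0, -0.05, 0, 0, 0, -1],
    [0, 0, -0.07, 0, 0, 0, -1],
    [0, 0, -0.07, 0, 0, 0, -1],
    [0, 0, -0.07, 0, 0, 0, -1],
    [0, 0, -0.07, 0, 0, 0, -1]
  ]
}}

```text
time_s: 6.6
ee_pos: [521.9, -356.6, 129.9]
tool_rot: [1.0, 0.0, -0.0, -0.0]
wrist_force: [-0.4, -0.1, -2.4]
finger_gap: 0.211
```

```bash
python3 - <<'E'
from h import *
st()
pos,rot,s=tool()
p=eyes.camera("wrist");save(p,"w4",1.5);save(p,"w4c",6,(200,180,310,280))
pickle.dump((p,pos,rot.as_quat()),open("w4.pkl","wb"))
orthopic("o4tip",p,pos,rot,pos[2]-51,pos[:2],30)
orthopic("o4col",p,pos,rot,pos[2]-18,pos[:2],30)
plan([544.9,-38.6,112],0)
E
```

```text
t 6.6 pos [ 521.9 -356.6  129.9] yaw 0.0 F [-0.4 -0.1 -2.4] gap 0.211 q [-0.69  0.59  1.42  0.    1.13 -0.69]
shift m [ 0.0232 -0.3179  0.0177] turn deg [-0.04  0.05 -0.  ] rows>= 8.0
```

View pics/w4c.png

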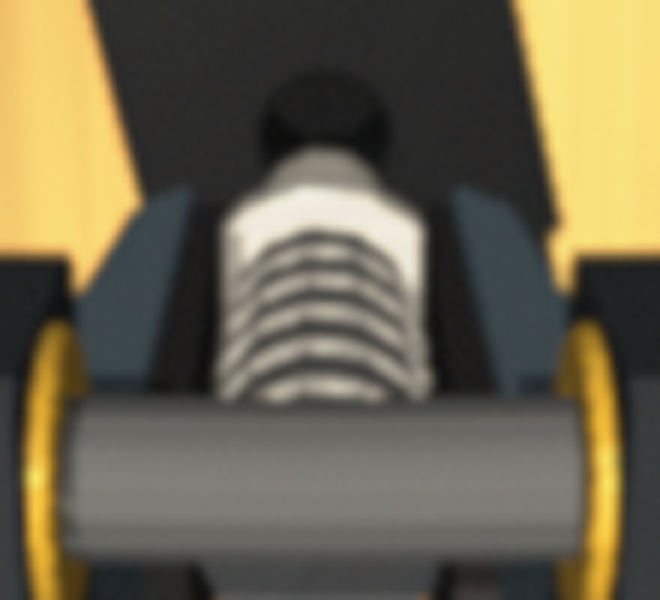

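View pics/o4tip.png

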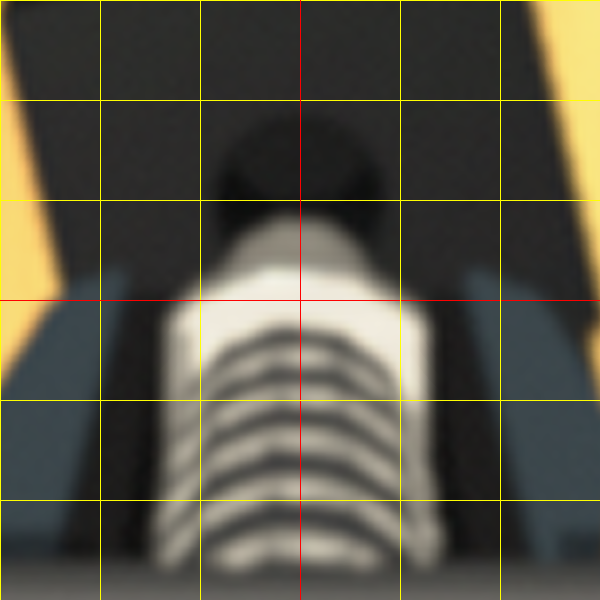

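View pics/o4col.png

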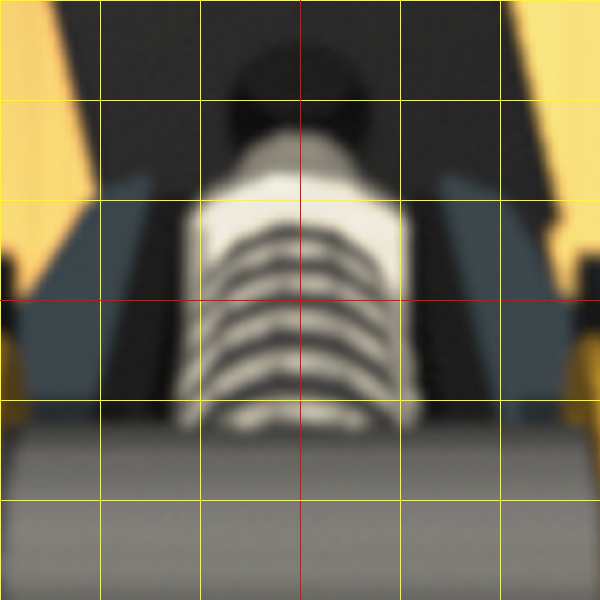

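The gauge is held with the plug tip at tool x≈0 and y≈0.3 mm, so the wrist calibration agrees well. The collar edge hints at a small lean. I'll go over the -y block and check from the scene camera too.

Emit:
{"name": "carry_out", "arguments": {
  "moves": [
    [0.023, -0.318, 0.0, 0, 0, 0, -1],
    [0.023, -0.318, 0.0, 0, 0, 0, -1],
    [0.023, -0.318, 0.0, 0, 0, 0, -1],
    [0.023, -0.318, 0.0, 0, 0, 0, -1],
    [0.023, -0.318, 0.0, 0, 0, 0, -1],
    [0.023, -0.318, 0.0, 0, 0, 0, -1],
    [0.023, -0.318, 0.0, 0, 0, 0, -1],
    [0.023, -0.318, 0.0, 0, 0, 0, -1],
    [0.023, -0.318, 0.0, 0, 0, 0, -1],
    [0.023, -0.318, 0.013, 0, 0, 0, -1],
    [0.023, -0.318, 0.013, 0, 0, 0, -1],
    [0.023, -0.318, 0.013, 0, 0, 0, -1]
  ]
}}

```text
time_s: 7.65
ee_pos: [543.9, -38.5, 115.8]
tool_rot: [1.0, -0.0, -0.002, -0.001]
wrist_force: [-0.1, 0.7, -1.5]
finger_gap: 0.212
```

```bash
python3 - <<'E'
from h import *
st()
pos,rot,s=tool()
p=eyes.camera("wrist");save(p,"w5c",6,(200,160,310,260))
ps=eyes.camera("scene");V=np.array(ps["view"])
def proj(w):
    c=V[:3,:3]@np.array(w)+V[:3,3];return ps["cx"]+ps["fx"]*c[0]/-c[2],ps["cy"]-ps["fy"]*c[1]/-c[2]
for dz in (0,-18,-51): print(dz,np.round(proj(pos+[0,0,dz]),2))
u,v=proj(pos+[0,0,-20]);u,v=int(u),int(v);print(u-30,v-35)
save(ps,"s5c",9,(u-30,v-35,u+30,v+30))
orthopic("o5tip",p,pos,rot,pos[2]-51,pos[:2],30)
orthopic("o5blk",p,pos,rot,54,pos[:2],30)
E
```

```text
t 7.65 pos [543.9 -38.5 115.8] yaw -0.0 F [-0.1  0.7 -1.5] gap 0.212 q [-0.18  0.5   1.65  0.    0.99 -0.18]
0 [242.95 163.07]
-18 [243.08 169.01]
-51 [243.32 179.47]
213 134
```

View pics/s5c.png

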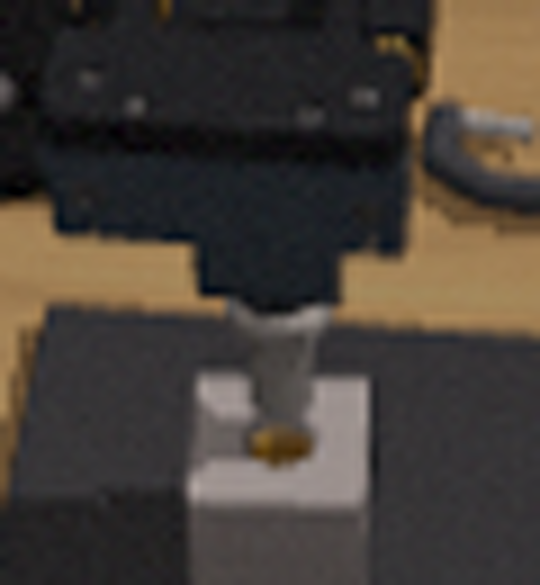

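View pics/o5blk.png

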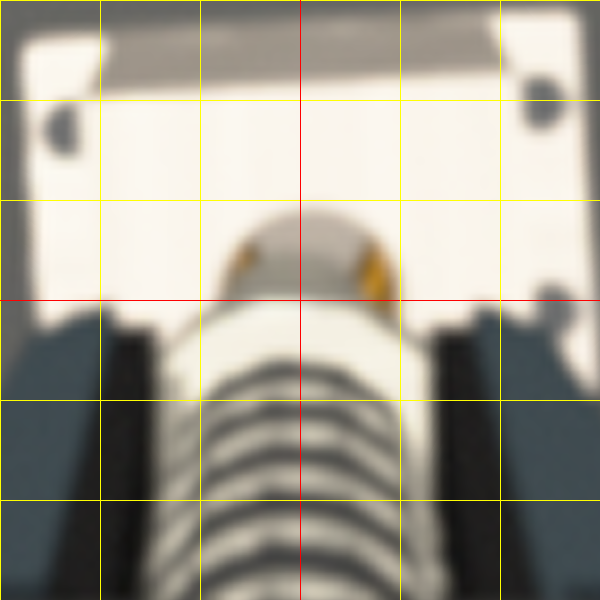

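View pics/o5tip.png

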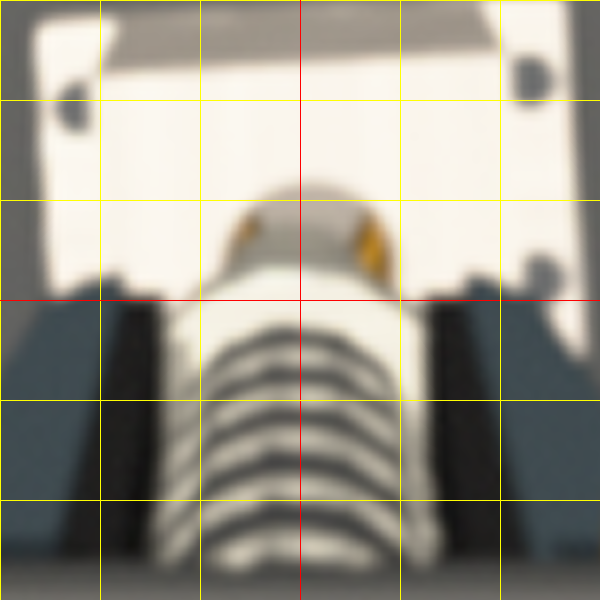

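The scene crop shows plug (281,400) and mouth (281,444) in the same column, with no lean. Rectified wrist mouth centre is about (545.0,-38.5), agreeing with before. I'll lower gently.

```bash
python3 -c "
from h import *
plan([545.0,-38.6,106],0)"
```

```text
shift m [ 0.0005 -0.0003  0.0106] turn deg [-0.05  0.09 -0.04] rows>= 1.0
```

Emit:
{"name": "carry_out", "arguments": {
  "moves": [
    [0.0005, -0.0003, 0.004, -0.05, 0.09, -0.04, -1],
    [0.0005, -0.0003, 0.009, -0.05, 0.09, -0.04, -1],
    [0.0005, -0.0003, 0.0106, -0.05, 0.09, -0.04, -1],
    [0.0005, -0.0003, 0.0106, -0.05, 0.09, -0.04, -1],
    [0.0005, -0.0003, 0.0126, -0.05, 0.09, -0.04, -1],
    [0.0005, -0.0003, 0.0141, -0.05, 0.09, -0.04, -1],
    [0.0005, -0.0003, 0.0151, -0.05, 0.09, -0.04, -1]
  ]
}}

```text
time_s: 8.33
ee_pos: [545.0, -38.6, 101.4]
tool_rot: [1.0, -0.0, -0.0, 0.0]
wrist_force: [-0.1, 0.8, -1.2]
finger_gap: 0.214
```

```bash
python3 -c "
from h import *
st();plan([545.0,-38.6,96],0)"
```

```text
t 8.33 pos [545.  -38.6 101.4] yaw -0.0 F [-0.1  0.8 -1.2] gap 0.214 q [-0.18  0.52  1.67 -0.    0.95 -0.18]
shift m [-0.     -0.      0.0054] turn deg [ 0.  0. -0.] rows>= 1.0
```

The tip is in the mouth (about 4 mm down) with no force. Slower now, past the bush lip.

Emit:
{"name": "carry_out", "arguments": {
  "moves": [
    [0, 0, 0.001, 0, 0, 0, -1],
    [0, 0, 0.002, 0, 0, 0, -1],
    [0, 0, 0.003, 0, 0, 0, -1],
    [0, 0, 0.004, 0, 0, 0, -1]
  ]
}}

```text
time_s: 8.67
ee_pos: [545.0, -38.6, 97.3]
tool_rot: [1.0, 0.0, 0.0, 0.0]
wrist_force: [-0.9, 0.2, -0.6]
finger_gap: 0.211
```

Emit:
{"name": "carry_out", "arguments": {
  "moves": [
    [0, 0, 0.001, 0, 0, 0, -1],
    [0, 0, 0.002, 0, 0, 0, -1],
    [0, 0, 0.003, 0, 0, 0, -1]
  ]
}}

```text
time_s: 8.92
ee_pos: [545.0, -38.6, 94.2]
tool_rot: [1.0, -0.0, 0.0, -0.0]
wrist_force: [-0.3, -0.6, -1.4]
finger_gap: 0.212
```

Emit:
{"name": "carry_out", "arguments": {
  "moves": [
    [0, 0, 0.0015, 0, 0, 0, -1],
    [0, 0, 0.003, 0, 0, 0, -1],
    [0, 0, 0.0045, 0, 0, 0, -1],
    [0, 0, 0.006, 0, 0, 0, -1],
    [0, 0, 0.007, 0, 0, 0, -1]
  ]
}}

```text
time_s: 9.33
ee_pos: [545.0, -38.6, 87.0]
tool_rot: [1.0, 0.0, -0.0, -0.0]
wrist_force: [-0.6, -0.5, -0.5]
finger_gap: 0.213
```

Emit:
{"name": "carry_out", "arguments": {
  "moves": [
    [0, 0, 0.001, 0, 0, 0, -1],
    [0, 0, 0.002, 0, 0, 0, -1],
    [0, 0, 0.0025, 0, 0, 0, -1]
  ]
}}

```text
time_s: 9.58
ee_pos: [545.0, -38.6, 84.3]
tool_rot: [1.0, 0.0, -0.0, -0.0]
wrist_force: [-0.3, -0.7, -1.3]
finger_gap: 0.216
```

Emit:
{"name": "carry_out", "arguments": {
  "moves": [
    [0, 0, 0.0005, 0, 0, 0, -1],
    [0, 0, 0.0005, 0, 0, 0, -1]
  ]
}}

```text
time_s: 9.75
ee_pos: [545.0, -38.6, 83.9]
tool_rot: [1.0, 0.0, -0.0, 0.0]
wrist_force: [-1.4, -0.2, 2.5]
finger_gap: 0.214
```

Contact is starting (+4 N). Small steps from here.

Emit:
{"name": "carry_out", "arguments": {
  "moves": [
    [0, 0, 0.0005, 0, 0, 0, -1],
    [0, 0, 0.0005, 0, 0, 0, -1]
  ]
}}

```text
time_s: 9.92
ee_pos: [545.1, -38.6, 83.7]
tool_rot: [1.0, 0.0, 0.0, 0.0]
wrist_force: [-1.4, 0.2, 6.3]
finger_gap: 0.217
```

Emit:
{"name": "carry_out", "arguments": {
  "moves": [
    [0, 0, 0.0006, 0, 0, 0, -1],
    [0, 0, 0.0006, 0, 0, 0, -1]
  ]
}}

```text
time_s: 10.08
ee_pos: [545.2, -38.6, 83.6]
tool_rot: [1.0, 0.0, 0.0, 0.0]
wrist_force: [-3.1, -0.3, 8.9]
finger_gap: 0.214
```

It stops firmly at about 10 N with the tip at z≈33, 12 mm short, so the -y block is undersize. Withdrawing.

Emit:
{"name": "carry_out", "arguments": {
  "moves": [
    [0, 0, -0.005, 0, 0, 0, -1],
    [0, 0, -0.015, 0, 0, 0, -1],
    [0, 0, -0.025, 0, 0, 0, -1],
    [0, 0, -0.036, 0, 0, 0, -1],
    [0, 0, -0.04, 0, 0, 0, -1],
    [0, 0, -0.04, 0, 0, 0, -1]
  ]
}}

```text
time_s: 10.58
ee_pos: [546.0, -38.8, 125.1]
tool_rot: [1.0, 0.0, 0.002, 0.0]
wrist_force: [0.2, -0.3, -0.8]
finger_gap: 0.213
```

```bash
python3 -c "
from h import *
st();plan([585.0,138.2,119],0)"
```

```text
t 10.58 pos [546.  -38.8 125.1] yaw 0.01 F [ 0.2 -0.3 -0.8] gap 0.213 q [-0.18  0.49  1.64 -0.    1.   -0.18]
shift m [ 0.039  -0.177   0.0061] turn deg [ 0.04 -0.18  0.01] rows>= 5.0
```

Emit:
{"name": "carry_out", "arguments": {
  "moves": [
    [0.039, -0.177, 0.003, 0, -0.18, 0, -1],
    [0.039, -0.177, 0.003, 0, -0.18, 0, -1],
    [0.039, -0.177, 0.003, 0, -0.18, 0, -1],
    [0.039, -0.177, 0.003, 0, -0.18, 0, -1],
    [0.039, -0.177, 0.006, 0, -0.18, 0, -1],
    [0.039, -0.177, 0.006, 0, -0.18, 0, -1],
    [0.039, -0.177, 0.006, 0, -0.18, 0, -1],
    [0.039, -0.177, 0.006, 0, -0.18, 0, -1]
  ]
}}

```text
time_s: 11.25
ee_pos: [584.6, 137.5, 118.9]
tool_rot: [1.0, 0.0, -0.0, 0.001]
wrist_force: [0.5, -0.3, -1.5]
finger_gap: 0.211
```

```bash
python3 - <<'E'
from h import *
st()
pos,rot,s=tool()
p=eyes.camera("wrist")
orthopic("o6blk",p,pos,rot,54,pos[:2],30)
plan([585.0,138.2,106],0)
E
```

```text
t 11.25 pos [584.6 137.5 118.9] yaw 0.0 F [ 0.5 -0.3 -1.5] gap 0.211 q [ 0.13  0.56  1.51 -0.    1.07  0.13]
shift m [ 0.0003 -0.001   0.013 ] turn deg [ 0.05  0.03 -0.05] rows>= 1.0
```

View pics/o6blk.png

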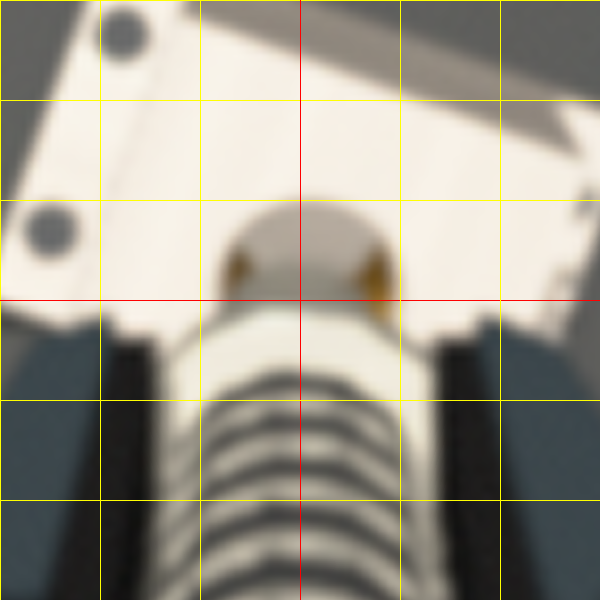

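The mouth centre reads (585.7,138.9) here, against (585.0,138.3) before. I'll aim at (585.3,138.5).

Emit:
{"name": "carry_out", "arguments": {
  "moves": [
    [0.0006, -0.0013, 0.004, 0, 0, 0, -1],
    [0.0006, -0.0013, 0.009, 0, 0, 0, -1],
    [0.0006, -0.0013, 0.013, 0, 0, 0, -1],
    [0.0006, -0.0013, 0.013, 0, 0, 0, -1],
    [0.0006, -0.0013, 0.015, 0, 0, 0, -1],
    [0.0006, -0.0013, 0.0165, 0, 0, 0, -1],
    [0.0006, -0.0013, 0.0175, 0, 0, 0, -1]
  ]
}}

```text
time_s: 11.88
ee_pos: [585.3, 138.4, 101.4]
tool_rot: [1.0, -0.0, -0.0, 0.0]
wrist_force: [-0.5, -0.1, -1.4]
finger_gap: 0.212
```

Emit:
{"name": "carry_out", "arguments": {
  "moves": [
    [0, 0, 0.001, 0, 0, 0, -1],
    [0, 0, 0.002, 0, 0, 0, -1],
    [0, 0, 0.003, 0, 0, 0, -1],
    [0, 0, 0.004, 0, 0, 0, -1]
  ]
}}

```text
time_s: 12.22
ee_pos: [585.3, 138.5, 97.3]
tool_rot: [1.0, -0.0, -0.0, 0.0]
wrist_force: [0.4, -0.6, -1.5]
finger_gap: 0.209
```

Emit:
{"name": "carry_out", "arguments": {
  "moves": [
    [0, 0, 0.001, 0, 0, 0, -1],
    [0, 0, 0.002, 0, 0, 0, -1],
    [0, 0, 0.003, 0, 0, 0, -1]
  ]
}}

```text
time_s: 12.47
ee_pos: [585.3, 138.5, 94.2]
tool_rot: [1.0, -0.0, -0.0, 0.0]
wrist_force: [1.1, -0.1, -1.4]
finger_gap: 0.212
```

Emit:
{"name": "carry_out", "arguments": {
  "moves": [
    [0, 0, 0.0015, 0, 0, 0, -1],
    [0, 0, 0.003, 0, 0, 0, -1],
    [0, 0, 0.0045, 0, 0, 0, -1],
    [0, 0, 0.006, 0, 0, 0, -1],
    [0, 0, 0.007, 0, 0, 0, -1],
    [0, 0, 0.008, 0, 0, 0, -1],
    [0, 0, 0.009, 0, 0, 0, -1]
  ]
}}

```text
time_s: 13.05
ee_pos: [585.3, 138.5, 85.2]
tool_rot: [1.0, -0.0, -0.0, 0.0]
wrist_force: [-0.1, -0.4, -1.1]
finger_gap: 0.212
```

Emit:
{"name": "carry_out", "arguments": {
  "moves": [
    [0, 0, 0.001, 0, 0, 0, -1],
    [0, 0, 0.0015, 0, 0, 0, -1],
    [0, 0, 0.002, 0, 0, 0, -1],
    [0, 0, 0.0025, 0, 0, 0, -1]
  ]
}}

```text
time_s: 13.38
ee_pos: [585.3, 138.5, 82.6]
tool_rot: [1.0, -0.0, -0.0, 0.0]
wrist_force: [-0.4, 1.1, -0.8]
finger_gap: 0.214
```

Past the undersize stop height without force, so this is the good block. On down to the collar, expected at TCP≈72.

Emit:
{"name": "carry_out", "arguments": {
  "moves": [
    [0, 0, 0.0015, 0, 0, 0, -1],
    [0, 0, 0.003, 0, 0, 0, -1],
    [0, 0, 0.0045, 0, 0, 0, -1],
    [0, 0, 0.006, 0, 0, 0, -1],
    [0, 0, 0.0075, 0, 0, 0, -1],
    [0, 0, 0.0085, 0, 0, 0, -1],
    [0, 0, 0.009, 0, 0, 0, -1]
  ]
}}

```text
time_s: 13.97
ee_pos: [585.3, 138.4, 73.4]
tool_rot: [1.0, -0.0, -0.0, 0.0]
wrist_force: [0.8, 0.8, -0.9]
finger_gap: 0.212
```

Emit:
{"name": "carry_out", "arguments": {
  "moves": [
    [0, 0, 0.0005, 0, 0, 0, -1],
    [0, 0, 0.001, 0, 0, 0, -1],
    [0, 0, 0.001, 0, 0, 0, -1]
  ]
}}

```text
time_s: 14.22
ee_pos: [585.3, 138.4, 72.3]
tool_rot: [1.0, -0.0, -0.0, 0.0]
wrist_force: [0.7, -0.8, -1.4]
finger_gap: 0.218
```

Emit:
{"name": "carry_out", "arguments": {
  "moves": [
    [0, 0, 0.0005, 0, 0, 0, -1],
    [0, 0, 0.0007, 0, 0, 0, -1]
  ]
}}

```text
time_s: 14.38
ee_pos: [585.4, 138.5, 72.0]
tool_rot: [1.0, -0.0, -0.0, 0.0]
wrist_force: [-2.7, -1.4, 7.8]
finger_gap: 0.213
```

Collar contact at TCP 72.0, exactly home. Release and rise.

Emit:
{"name": "carry_out", "arguments": {
  "moves": [
    [0, 0, 0, 0, 0, 0, -0.5],
    [0, 0, 0, 0, 0, 0, -0.3],
    [0, 0, 0, 0, 0, 0, 0.0],
    [0, 0, 0, 0, 0, 0, 0.3],
    [0, 0, 0, 0, 0, 0, 0.3],
    [0, 0, -0.02, 0, 0, 0, 0.3],
    [0, 0, -0.06, 0, 0, 0, 0.5],
    [0, 0, -0.1, 0, 0, 0, 1],
    [0, 0, -0.1, 0, 0, 0, 1],
    [0, 0, -0.1, 0, 0, 0, 1],
    [0, 0, -0.1, 0, 0, 0, 1]
  ]
}}

```text
time_s: 15.3
ee_pos: [585.1, 138.5, 171.8]
tool_rot: [1.0, -0.0, -0.0, 0.0]
wrist_force: [0.8, 0.1, -0.2]
finger_gap: 0.946
```

```bash
python3 - <<'E'
from h import *
st()
pos,rot,s=tool()
ps=eyes.camera("scene");save(ps,"s7",1.5);save(ps,"s7c",7,(295,150,365,230))
plan([545,-130,160],0)
E
```

```text
t 15.3 pos [585.1 138.5 171.8] yaw -0.04 F [ 0.8  0.1 -0.2] gap 0.946 q [ 0.13  0.5   1.46 -0.    1.18  0.13]
shift m [-0.0395  0.2685  0.0114] turn deg [ 0.07  0.1  -0.04] rows>= 7.0
```

View pics/s7.png

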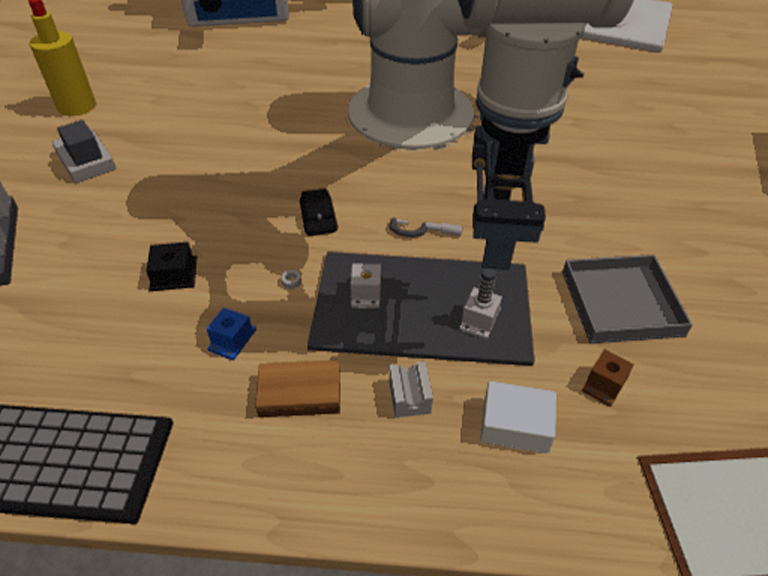

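View pics/s7c.png

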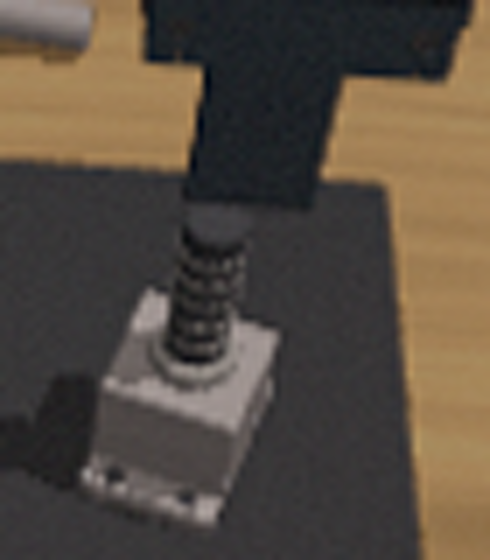

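The gauge stands home in the good block (collar on the face in the crop at (195,375)), and the block hasn't moved. Next, the undersize block; I also compute the tray centre from both views.

```bash
python3 - <<'E'
from h import *
ps=eyes.camera("scene");pt=eyes.camera("top")
S=np.array([(565,262),(656,256),(690,325),(590,340)])/1.5
T=np.array([(131,279),(215,267),(228,349),(143,360)])/1.5
for p,c in((ps,S),(pt,T)):
    w=np.array([at_z(p,u,30)[:2] for u in c]);print(np.round(w,0).tolist(),np.round(w.mean(0),1))
save(pt,"t8",4,(70,160,180,260))
plan([545,-39,110],2.5)
plan([545,-39,25],2.5)
E
```

```text
[[464.0, 277.0], [437.0, 428.0], [581.0, 448.0], [623.0, 296.0]] [526.2 362.3]
[[580.0, 445.0], [601.0, 299.0], [458.0, 274.0], [439.0, 420.0]] [519.5 359.4]
shift m [-0.0393  0.1774  0.061 ] turn deg [ 0.07  0.15 -2.54] rows>= 5.0
shift m [-0.0391  0.1773  0.146 ] turn deg [ 0.07  0.15 -2.54] rows>= 6.0
```

View pics/t8.png

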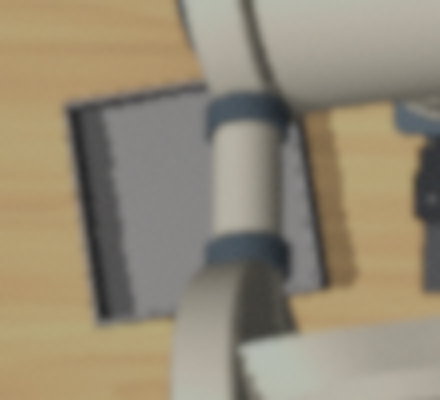

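Emit:
{"name": "carry_out", "arguments": {
  "moves": [
    [-0.0393, 0.1774, 0, 0, 0, -2.5, 1],
    [-0.0393, 0.1774, 0, 0, 0, -2.5, 1],
    [-0.0393, 0.1774, 0, 0, 0, -2.5, 1],
    [-0.0393, 0.1774, 0, 0, 0, -2.5, 1],
    [-0.0393, 0.1774, 0.03, 0, 0, -2.5, 1],
    [-0.0393, 0.1774, 0.06, 0, 0, -2.5, 1],
    [-0.0393, 0.1774, 0.06, 0, 0, -2.5, 1],
    [-0.0393, 0.1774, 0.06, 0, 0, -2.5, 1],
    [-0.0393, 0.1774, 0.06, 0, 0, -2.5, 1]
  ]
}}

```text
time_s: 16.2
ee_pos: [545.4, -38.6, 111.6]
tool_rot: [1.0, 0.022, -0.001, 0.001]
wrist_force: [0.9, -0.0, 0.7]
finger_gap: 1.0
```

```bash
python3 - <<'E'
from h import *
st()
pos,rot,s=tool()
p=eyes.camera("wrist");save(p,"w9",1.5)
orthopic("o9",p,pos,rot,54,pos[:2],45)
plan([545,-39,25],2.5)
E
```

```text
t 16.2 pos [545.4 -38.6 111.6] yaw 2.5 F [ 0.9 -0.   0.7] gap 1.0 q [-0.18  0.51  1.65 -0.    0.98 -0.22]
shift m [-0.0007  0.0004  0.0871] turn deg [0.07 0.08 0.01] rows>= 3.0
```

View pics/o9.png

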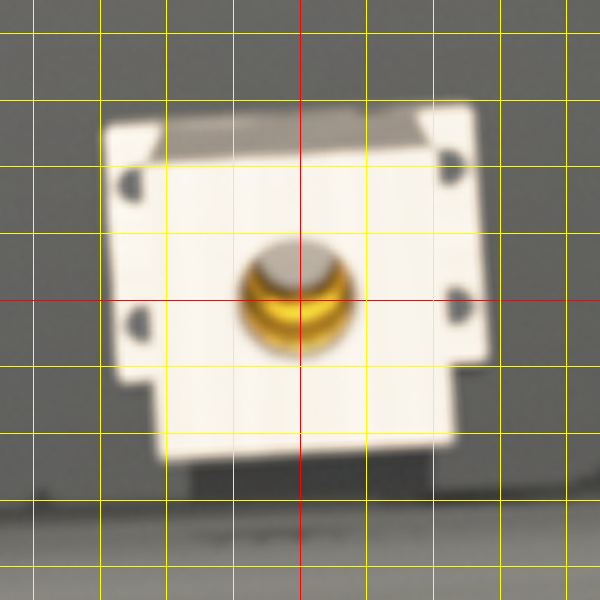

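The block is aligned (its yaw about 3.2°), and the step in its bush shows. Descend to TCP 25 (foot top at 20) and grip the body.

Emit:
{"name": "carry_out", "arguments": {
  "moves": [
    [-0.0005, 0.0004, 0.03, 0, 0, -0.7, 1],
    [-0.0005, 0.0004, 0.06, 0, 0, -0.7, 1],
    [-0.0005, 0.0004, 0.08, 0, 0, -0.7, 1],
    [-0.0005, 0.0004, 0.0868, 0, 0, -0.7, 1],
    [-0.0005, 0.0004, 0.0868, 0, 0, -0.7, 1],
    [-0.0005, 0.0004, 0.0868, 0, 0, -0.7, 1],
    [-0.0005, 0.0004, 0.0868, 0, 0, -0.7, -1],
    [-0.0005, 0.0004, 0.0868, 0, 0, -0.7, -1],
    [-0.0005, 0.0004, 0.0868, 0, 0, -0.7, -1],
    [-0.0005, 0.0004, 0.0868, 0, 0, -0.7, -1],
    [-0.0005, 0.0004, 0.0868, 0, 0, -0.7, -1],
    [-0.0005, 0.0004, 0.0868, 0, 0, -0.7, -1]
  ],
  "newtons": 30
}}

```text
time_s: 17.25
ee_pos: [545.3, -39.1, 25.5]
tool_rot: [1.0, 0.028, -0.001, 0.001]
wrist_force: [0.2, -0.4, -0.6]
finger_gap: 0.594
```

Emit:
{"name": "carry_out", "arguments": {
  "moves": [
    [0, 0, 0, 0, 0, 0, -1],
    [0, 0, 0, 0, 0, 0, -1],
    [0, 0, 0, 0, 0, 0, -1],
    [0, 0, 0, 0, 0, 0, -1],
    [0, 0, 0, 0, 0, 0, -1]
  ]
}}

```text
time_s: 17.67
ee_pos: [545.4, -39.1, 25.6]
tool_rot: [1.0, 0.028, -0.001, 0.001]
wrist_force: [-0.6, -0.5, 3.3]
finger_gap: 0.482
```

Gripped at 44 mm. Lift clear.

Emit:
{"name": "carry_out", "arguments": {
  "moves": [
    [0, 0, -0.01, 0, 0, 0, -1],
    [0, 0, -0.03, 0, 0, 0, -1],
    [0, 0, -0.06, 0, 0, 0, -1],
    [0, 0, -0.1, 0, 0, 0, -1],
    [0, 0, -0.14, 0, 0, 0, -1],
    [0, 0, -0.16, 0, 0, 0, -1],
    [0, 0, -0.16, 0, 0, 0, -1],
    [0, 0, -0.16, 0, 0, 0, -1]
  ]
}}

```text
time_s: 18.33
ee_pos: [545.7, -38.9, 186.7]
tool_rot: [1.0, 0.028, 0.0, 0.001]
wrist_force: [-0.1, -0.1, -3.7]
finger_gap: 0.485
```

```bash
python3 -c "
from h import *
st();plan([520,280,186],10)"
```

```text
t 18.33 pos [545.7 -38.9 186.7] yaw 3.21 F [-0.1 -0.1 -3.7] gap 0.485 q [-0.18  0.41  1.57 -0.    1.15 -0.23]
shift m [-7.800e-03 -3.198e-01  1.000e-04] turn deg [ 0.11 -0.04 -6.79] rows>= 8.0
```

Emit:
{"name": "carry_out", "arguments": {
  "moves": [
    [-0.008, -0.32, 0, 0, 0, -6.8, -1],
    [-0.008, -0.32, 0, 0, 0, -6.8, -1],
    [-0.008, -0.32, 0, 0, 0, -6.8, -1],
    [-0.008, -0.32, 0, 0, 0, -6.8, -1],
    [-0.008, -0.32, 0, 0, 0, -6.8, -1],
    [-0.008, -0.32, 0, 0, 0, -6.8, -1],
    [-0.008, -0.32, 0, 0, 0, -6.8, -1],
    [-0.008, -0.32, 0, 0, 0, -6.8, -1],
    [-0.008, -0.32, 0, 0, 0, -6.8, -1],
    [-0.008, -0.32, 0, 0, 0, -6.8, -1],
    [-0.008, -0.32, 0, 0, 0, -6.8, -1]
  ]
}}

```text
time_s: 19.25
ee_pos: [519.0, 279.5, 184.6]
tool_rot: [0.996, 0.087, -0.001, 0.002]
wrist_force: [-0.0, 0.3, -2.3]
finger_gap: 0.483
```

```bash
python3 - <<'E'
from h import *
st()
pos,rot,s=tool()
p=eyes.camera("wrist");save(p,"w10",1.5)
orthopic("o10",p,pos,rot,4,(520,360),90)
plan([520,360,186],10)
E
```

```text
t 19.25 pos [519.  279.5 184.6] yaw 10.04 F [-0.   0.3 -2.3] gap 0.483 q [ 0.39  0.47  1.47 -0.    1.2   0.22]
shift m [ 0.0147 -0.0796 -0.0013] turn deg [ 0.16  0.09 -0.02] rows>= 2.0
```

View pics/w10.png

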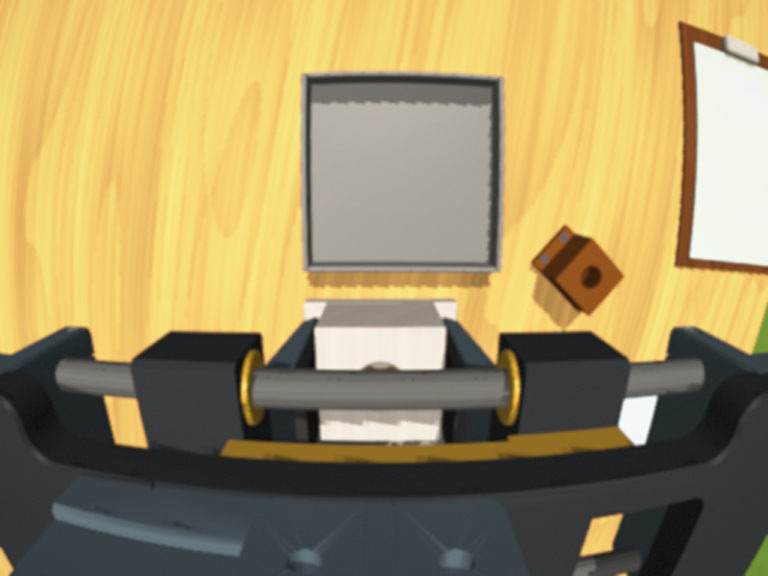

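View pics/o10.png

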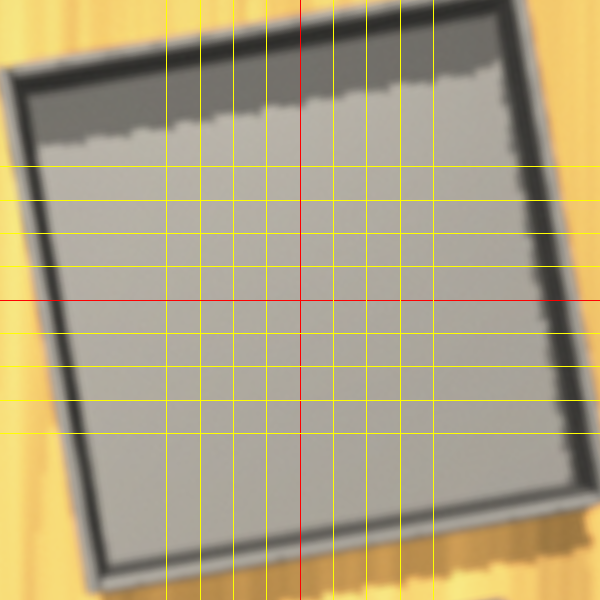

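Rectified tray floor centre is about (521,363), with walls at yaw 9.6°. The block is level in the jaws. Move over and lower; expected floor contact is at TCP≈17.6.

Emit:
{"name": "carry_out", "arguments": {
  "moves": [
    [0.0155, -0.082, 0, 0.16, 0.09, 0, -1],
    [0.0155, -0.082, 0, 0.16, 0.09, 0, -1],
    [0.0155, -0.082, 0, 0.16, 0.09, 0, -1],
    [0.0155, -0.082, 0.03, 0.16, 0.09, 0, -1],
    [0.0155, -0.082, 0.065, 0.16, 0.09, 0, -1],
    [0.0155, -0.082, 0.1, 0.16, 0.09, 0, -1],
    [0.0155, -0.082, 0.125, 0.16, 0.09, 0, -1],
    [0.0155, -0.082, 0.14, 0.16, 0.09, 0, -1],
    [0.0155, -0.082, 0.15, 0.16, 0.09, 0, -1],
    [0.0155, -0.082, 0.155, 0.16, 0.09, 0, -1],
    [0.0155, -0.082, 0.155, 0.16, 0.09, 0, -1]
  ]
}}

```text
time_s: 20.22
ee_pos: [520.3, 361.3, 29.1]
tool_rot: [0.996, 0.087, -0.0, 0.0]
wrist_force: [-0.3, 0.2, -3.6]
finger_gap: 0.479
```

```bash
python3 -c "
from h import *
st();plan([521,362,19],9.6)"
```

```text
t 20.22 pos [520.3 361.3  29.1] yaw 9.93 F [-0.3  0.2 -3.6] gap 0.479 q [ 0.51  0.72  1.49 -0.    0.93  0.34]
shift m [ 0.0009 -0.0006  0.0101] turn deg [0.02 0.05 0.33] rows>= 1.0
```

Emit:
{"name": "carry_out", "arguments": {
  "moves": [
    [0, 0, 0.003, 0, 0, 0, -1],
    [0, 0, 0.006, 0, 0, 0, -1],
    [0, 0, 0.008, 0, 0, 0, -1],
    [0, 0, 0.0095, 0, 0, 0, -1],
    [0, 0, 0.0103, 0, 0, 0, -1]
  ]
}}

```text
time_s: 20.63
ee_pos: [520.4, 361.4, 19.0]
tool_rot: [0.996, 0.087, -0.0, 0.0]
wrist_force: [0.0, 0.3, -2.0]
finger_gap: 0.481
```

Emit:
{"name": "carry_out", "arguments": {
  "moves": [
    [0, 0, 0.0004, 0, 0, 0, -1],
    [0, 0, 0.0008, 0, 0, 0, -1],
    [0, 0, 0.0012, 0, 0, 0, -1]
  ]
}}

```text
time_s: 20.88
ee_pos: [520.4, 361.4, 17.9]
tool_rot: [0.996, 0.087, -0.0, 0.0]
wrist_force: [0.8, -0.1, -3.5]
finger_gap: 0.48
```

Emit:
{"name": "carry_out", "arguments": {
  "moves": [
    [0, 0, 0.0004, 0, 0, 0, -1],
    [0, 0, 0.0006, 0, 0, 0, -1]
  ]
}}

```text
time_s: 21.05
ee_pos: [520.4, 361.4, 17.6]
tool_rot: [0.996, 0.087, -0.0, 0.0]
wrist_force: [-1.8, -0.7, 7.7]
finger_gap: 0.48
```

Floor contact. Release gently and rise.

Emit:
{"name": "carry_out", "arguments": {
  "moves": [
    [0, 0, 0, 0, 0, 0, 0.0],
    [0, 0, 0, 0, 0, 0, 0.15],
    [0, 0, 0, 0, 0, 0, 0.3],
    [0, 0, 0, 0, 0, 0, 0.4],
    [0, 0, 0, 0, 0, 0, 0.4],
    [0, 0, -0.01, 0, 0, 0, 0.4],
    [0, 0, -0.04, 0, 0, 0, 0.4],
    [0, 0, -0.08, 0, 0, 0, 0.4],
    [0, 0, -0.12, 0, 0, 0, 0.4],
    [0, 0, -0.16, 0, 0, 0, 0.4],
    [0, 0, -0.18, 0, 0, 0, 0.4],
    [0, 0, -0.18, 0, 0, 0, 0.4]
  ]
}}

```text
time_s: 22.05
ee_pos: [522.5, 362.7, 204.0]
tool_rot: [0.996, 0.087, 0.004, -0.002]
wrist_force: [0.8, 0.2, 0.4]
finger_gap: 0.7
```

```bash
python3 - <<'E'
from h import *
st()
pos,rot,s=tool()
p=eyes.camera("wrist");save(p,"w11",1.5)
ps=eyes.camera("scene");save(ps,"s11",1.5);save(ps,"s11c",5,(290,150,430,235))
E
```

```text
t 22.05 pos [522.5 362.7 204. ] yaw 9.95 F [0.8 0.2 0.4] gap 0.7 q [ 0.51  0.51  1.34 -0.    1.28  0.34]
```

View pics/s11.png

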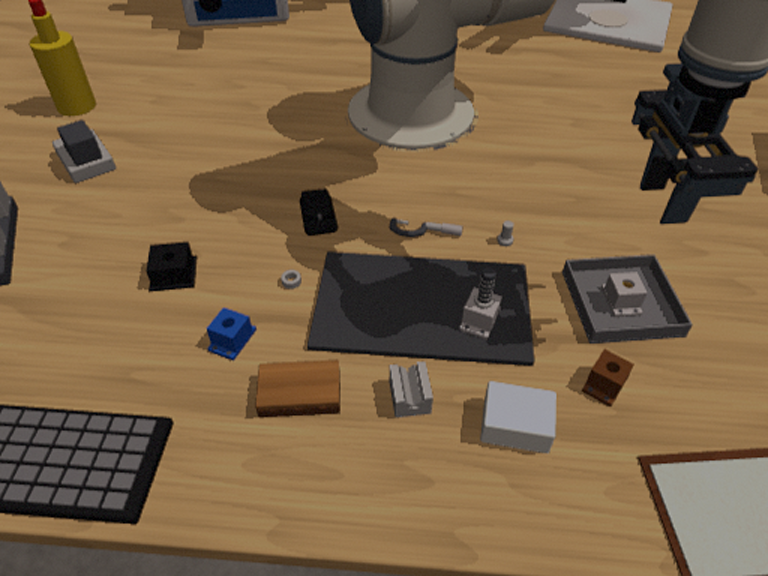

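View pics/s11c.png

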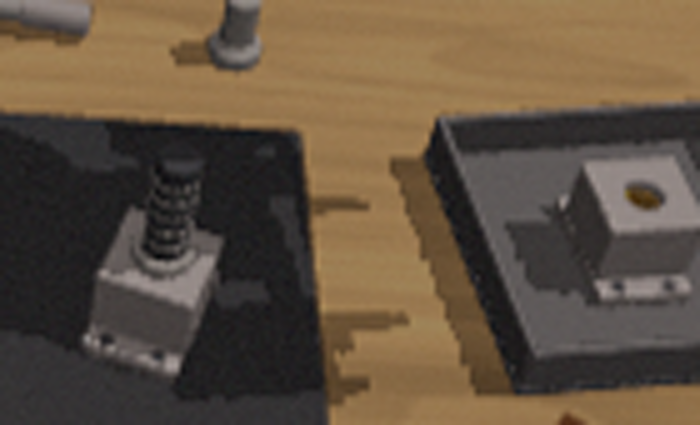

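View pics/w11.png

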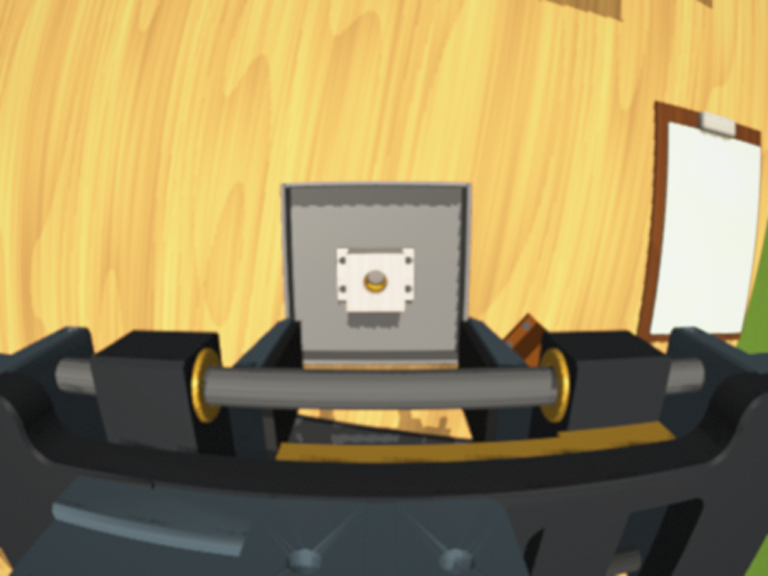

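The block stands upright and flat in the middle of the tray (scene (627,290)). The gauge stands home in the good block at (485,300), the bystanders are untouched, and the arm is clear. Handing in.

```bash
python3 -c "
from h import *
r.job_done();st()"
```

```text
the job is handed in; nothing more can be done
the job is handed in; nothing more can be done
```

The job is done and handed in at about 22 s of the 72 s allowed; no verdict is reported.

**Trying the bores:** In the block nearer the stand, at (545, -39), the gauge stopped at about 10 N, 12 mm short of home, so that is the undersize one. In the other block, at (585, 138), it met no resistance until the collar touched the top face at about 9 N, at the expected height. I left it standing there.

**Reject tray:** I then lifted the undersize block and set it down in the middle of the tray, with floor contact at about 11 N.

**Last checks:** The last scene and wrist pictures show:
- the block upright and flat in the tray;
- the gauge fully home in the good block, which shows no movement;
- the other things on the bench untouched, and the gripper clear.

No check failed. The only disagreements were small:
- A collar-edge reading from the wrist camera suggested the held gauge was leaning; the scene camera did not confirm it.
- Two readings of the good block's mouth differed by less than 1 mm.
- The tray centre differed by up to 7 mm between the scene and top views. A close wrist view settled it.

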